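# Set the fourth levelling foot of a lens tester

## Task

The lens tester stands on three of its four screw feet; the foot on its far right corner hangs a few millimetres clear of the bench. Turn that foot's knob clockwise to screw it down until it just touches and bears lightly on the bench (a few newtons, not over 15), without jacking up or shoving the tester, then swing its clamp lever fully shut so that the setting is locked. Leave the other things on the bench where they are.

Things in the scene. Friction and masses are not known exactly. Their poses are not given: they have to be found in the camera images.
- tester: Lens tester, 11.5 kg, on rubber feet. Base plate 320 x 300 mm, top 38 mm above the bench; black housing 224 x 158 mm on its left, top 141 mm up, 105 mm left of the fourth foot's axis; lens stage on its right, 121 mm up. Origin: plate centre at bench level; x ahead, y left. Feet at x +-138, y +-128 mm: three are set and locked, the fourth is at (+138, -128). About 25 N down on that corner tips it.
- spindle: Screw spindle and knob of the fourth foot; origin on its upright axis at mid-knob, about 94 mm above the bench at the start. Right-hand coarse thread: clockwise from above it sinks 8 mm a turn (1.27 mm per rad) with the foot. It holds itself. Turning it free takes about 0.05 N m, plus 0.012 to 0.02 N m for each newton on the foot. Held firmly it draws the fingers down, so sink with the thread.
- knob (a point): Middle of that knob: round, black, fluted, 40 mm diameter, 22 mm high, free all round for fingers; beneath it a bare 14 mm threaded shaft, then a 36 mm clamp collar whose top is 62 mm above the bench.
- foot: Round rubber foot on the spindle's lower end, 40 mm diameter, turns with it; origin on the axis at its upper face, 78 mm below mid-knob. The rubber is worn: its underside lies somewhere between 11.9 and 14.1 mm below this origin, and starts 1 to 5 mm clear of the bench top (height 0). The rubber gives about 1 mm for 30 N, so 0.2 rad past first touch it bears some 7 N.
- lever (a joint): Cam clamp lever of the fourth foot, rad; swings level about an upright pin 28 mm to the tester's right (-y) of the spindle's axis. 0: open, pointing to -y; grows clockwise from above; 1.65: shut against its stop, along the plate's right edge, pointing to -x. Starts at 0 to 0.35. Stiff (0.16 N m, to 0.25 in the last 0.3 rad); stays where left. Shut, it clamps the spindle.
- lever_tip (a point): Point in the lever's paddle, 62 mm from its pin, 55 mm above the bench. The lever is 72 mm long and 7 to 9 mm thick; its paddle stands 46 to 66 mm above the bench, free beneath and beside.
- lens_a: Small black lens, 32 mm diameter, 30 mm high, standing on the tester's plate. Bystander; origin under its centre.
- lens_b: Black lens, 38 mm diameter, 24 mm high, on the bench beyond the tester. Bystander; origin under its centre.
- lens_c: Small black lens, 32 mm diameter, 30 mm high, on the bench beyond the tester. Bystander; origin under its centre.
- driver: Screwdriver, 170 mm, lying to the left of the tester. Bystander; origin under its middle.
- cleaner: Small cleaner bottle, 48 mm diameter, 110 mm high, right on the bench. Bystander; origin under its centre.
- blower: Black rubber dust blower, 58 mm diameter, 105 mm high, left on the bench. Bystander; origin under its centre.

How it is judged:
By the outcome, as a careful person would: the job done as asked, in the order asked, and still so for the second after the job is handed in, with the robot touching nothing.
It also fails if it takes over 72 s, if anything falls off the work surface, if the arm or the gripper's body presses on something with over 40 N, if the wrist force passes 120 N, or if a joint passes its speed limit or range.

## Robot

A 7-joint arm with a two-finger parallel gripper is mounted at the origin on the work surface. World frame = base frame: x ahead of the robot, y to its left, z up, the work surface at z = 0. Lengths are in mm, angles in rad, forces in N, time in s.
With the tool pointing down it reaches from about 425 to 875 mm from the base axis. Payload 9.9 kg.
Tool frame: the origin (TCP) lies midway between the tips of the shut fingers; the grasp point (between the pads) lies 19 mm behind it; z points along the fingers, y is the line along which they close (so a half turn about z gives the same grasp; the last joint's range is limited). The gripper opens to 85 mm and grips with 20 to 120 N. Pads are 22 mm wide; open, the fingers measure 114 mm over their backs; the gripper's body (76 mm by 85 mm) begins 54 mm behind the grasp point. The pads swing forward as they close: fully open they stand 13 mm farther back than shut.
Start: joints at [-1.41, 0.576, 0.025, 1.437, -0.015, 1.129, -0.057], TCP at [163.587, 654.88, 231.289] pointing down, gripper open.
Joint ranges: [-2.76, 2.76], [-0.34, 2.15], [-1.52, 1.57], [0.19, 2.46], [-1.09, 4.23], [0.17, 1.99], [-2.82, 2.82]. Speed limits (rad/s): [2.22, 2.22, 3.01, 3.01, 3.14, 3.14, 3.14].

## Interface

Orientations are given as [roll, pitch, yaw] about the fixed x, y, z axes, in that order (R = Rz(yaw) Ry(pitch) Rx(roll)).
In Python, from bench import r, optics gives the robot as it stands.
- The arm moves only by the tool servo_tool, never from a script. Its argument "plan" is a list of rows, each an object with "translation": the shift along the tool's x, y, z in m, a list of three; "roll": the turn about the tool's z in degrees; "grip": the opening, from 0 (shut) to 1 (fully open). In form: [{"translation": [x, y, z], "roll": roll, "grip": grip}, ...]. A call has 1 to 20 rows; each row shifts and turns the commanded pose from where the row before left it, along the tool's axes as they then stand; what a row does not reach is not made up. A row lasts 1/12 s, in which the tool goes at most 41.7 mm and 7.16 degrees, less where a joint would pass 70% of its speed; a pose out of reach is approached as far as the arm can. A call is refused whole if a number of a shift passes 0.0417 or a number of a turn 7.16, either way. A call with a gripper value outside its range is refused whole. The fingers move at their own pace and stop on an object; the grip force is fixed at half the most. Time passes only in rows, so rows that do not move let the fingers close. It gives the time, the measured TCP pose, the force, the opening and the grip force at its end, in the units of the state.
- r.sense(): the state, without advancing time (a new reading comes with each control period).
- optics.snapshot(name): name is "side" or "top" or "wrist"; returns a dict with "color" (400x640x3 uint8, red, green, blue), "z_map" (400x640 float32, mm along the optical axis (not along the pixel's ray), 0 where there is no reading), "camera_matrix" (3x3 intrinsics, pixels), "distortion" ([k1, k2, p1, p2, k3] as OpenCV has them; the pictures are not rectified), "R" (3x3) and "t" (3): a world point X has camera coordinates R X + t; the wrist camera has in their place "hand_eye" (4x4, takes a point from camera to tool coordinates, whose origin is the TCP and whose axes are the flange's). Camera axes: x right, y down, z forward; pixel columns grow to the right and rows downward; lengths in mm; the calibration is good to about 2 mm. A picture is of the moment at which its call begins: read the wrist's pose just before it.
- r.hand_in(): hands the job in; it is judged then, once.
The state is a dict: "t": time; "joints": joint angles; "dq": joint speeds; "effort": joint torques, N m; "position": TCP position; "orientation": TCP orientation; "contact_force": force on the tool from outside, world axes, zero at the start; "torque": the same for the moment, N m; "gripper_width": finger opening in mm; "grasp_force": force on a finger pad.
Only numpy, scipy, OpenCV 4.12 (cv2) and the standard library are available. Lean on these libraries where they do the work, as an engineer would, in place of code of your own. Each camera call takes 0.05 s, during which the arm holds its last target. There are 200 camera calls.

## Working session

There is one attempt and no reset: what is moved stays moved. The work goes in short steps, Python scripts to look and compute and a tool call to move; the robot and the scene stay as the last step left them, time stands still between calls to the robot, and variables do not carry over. Pictures are saved under pics/ and viewed, at most 10 in all, crops included, and the job is handed in when it is done.

Besides the shell and the picture viewer there is one more tool, called after "Request:" by a JSON object that holds its "api" and its "payload", one argument or row to a line. servo_tool: Moves the arm, as the interface text tells. Its arguments: {"type":"object","properties":{"plan":{"type":"array","items":{"type":"object","properties":{"translation":{"type":"array","items":{"type":"number"}},"roll":{"type":"number"},"grip":{"type":"number"}}}}},"required":["plan"]}

```bash
mkdir -p pics
cat > h.py <<'E'
import numpy as np, cv2, json
from bench import r, optics
def snap(n):
    s=r.sense(); d=optics.snapshot(n); d['s']=s; return d
def save(d,name,crop=None,scale=1):
    im=d['color'][:,:,::-1]
    if crop: im=im[crop[1]:crop[3],crop[0]:crop[2]]
    cv2.imwrite('pics/'+name,cv2.resize(im,None,fx=scale,fy=scale,interpolation=cv2.INTER_CUBIC))
def cam(d):
    if 'R' in d: return np.array(d['R']),np.array(d['t']).ravel()
    from scipy.spatial.transform import Rotation as Ro
    T=np.eye(4);T[:3,:3]=Ro.from_euler('xyz',d['s']['orientation']).as_matrix();T[:3,3]=d['s']['position']
    M=np.linalg.inv(T@np.array(d['hand_eye'])); return M[:3,:3],M[:3,3]
def ray(d,u,v):
    R,t=cam(d); p=cv2.undistortPoints(np.array([[[u,v]]],float),np.array(d['camera_matrix']),np.array(d['distortion']))[0,0]
    return -R.T@t, R.T@np.array([p[0],p[1],1])
def onplane(d,u,v,z):
    c,k=ray(d,u,v); return c+k*(z-c[2])/k[2]
def depth(d,u,v):
    c,k=ray(d,u,v); return c+k*d['z_map'][int(v),int(u)]
def proj(d,X):
    R,t=cam(d); return cv2.projectPoints(np.array(X,float).reshape(-1,1,3),cv2.Rodrigues(R)[0],t,np.array(d['camera_matrix']),np.array(d['distortion']))[0].reshape(-1,2)
def cloud(d):
    h,w=d['z_map'].shape; R,t=cam(d)
    uv=np.stack(np.meshgrid(np.arange(w),np.arange(h)),-1).reshape(-1,1,2).astype(float)
    p=cv2.undistortPoints(uv,np.array(d['camera_matrix']),np.array(d['distortion']))[:,0]
    z=d['z_map'].reshape(-1,1); P=np.hstack([p*z,z]); return ((P-t)@R).reshape(h,w,3)
E
python3 - <<'E'
from h import *
s=r.sense();print(s)
a=snap('top');b=snap('side')
save(a,'top.png');save(b,'side.png')
for d in(a,b): print(cam(d)[0].T@-cam(d)[1])
E
```

```text
{'t': 0.0, 'joints': array([-1.40978814,  0.57655024,  0.02485499,  1.43789649, -0.0150026 ,
        1.12897138, -0.05654129]), 'dq': array([-1.20242713e-03,  1.09474368e-03, -6.12530929e-06, -8.85501407e-04,
       -1.22731959e-04,  1.98818448e-03,  3.57936562e-04]), 'effort': array([ 1.08408032e-03, -7.65745640e+01,  2.25120574e+00, -2.85961568e+01,
        1.55064231e-02,  1.29129313e-02, -4.41640793e-05]), 'position': array([163.49275377, 654.44955711, 230.43476924]), 'orientation': array([-3.13995443e+00,  8.97647517e-05,  2.89676724e+00]), 'contact_force': array([-0.13487609, -0.32924031,  0.8159537 ]), 'torque': array([-0.01740148, -0.01129691,  0.07305128]), 'grasp_force': 0.0, 'gripper_width': 85.29331093784317}
[ 461.41216395   18.69943872 1201.91086002]
[ 117.09952412 -640.75317364  820.75399464]
```

View pics/top.png

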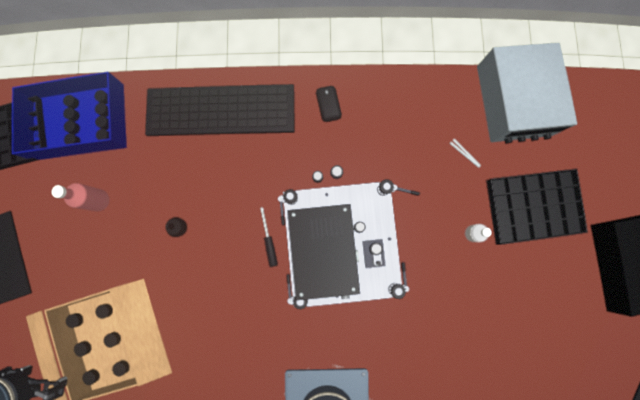

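View pics/side.png

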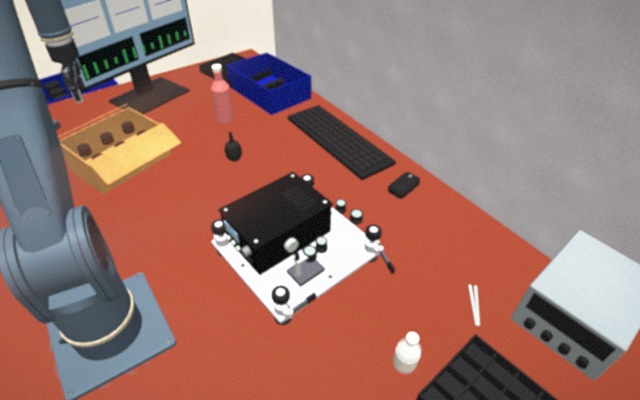

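The top view shows the tester with its far-right knob at about (386,187) and the lever pointing right to (418,193). In the side view the knob is at (373,232) and the lever tip at (391,270).

Run:
```python
from h import *
a=snap('top');b=snap('side')
save(a,'top2.png',(350,160,440,215),7)
save(b,'side2.png',(330,200,430,290),6)
for d,u,v,z in((a,386,187,105),(b,373,229,105),(a,418,193,62),(b,391,270,62),(a,398,291,98),(a,290,196,98)): print(onplane(d,u,v,z), depth(d,u,v))
# white plate outline at z=38
P=cloud(a); c=a['color'].astype(int)
m=((c.min(2)>150)&(abs(P[...,2]-38)<12)&(P[...,0]<800)&(P[...,0]>250)).astype(np.uint8)
pts=P[m>0][:,:2].astype(np.float32); q=cv2.minAreaRect(pts); print(q,len(pts))
```

```text
[ 611.55073704 -163.7410873   105.        ] [ 611.42306094 -163.58594199  105.93280029]
[ 611.3395713  -166.66940922  105.        ] [ 611.69054045 -166.33275342  104.49172962]
[ 599.46964254 -258.48269728   62.        ] [ 599.28973224 -258.12148598   63.4854806 ]
[ 590.3255819  -261.49994402   62.        ] [ 591.62220396 -260.46080407   59.92104185]
[ 339.99246941 -187.76483813   98.        ] [ 340.13620119 -187.52043397   99.30676552]
[592.89224426  89.22662444  98.        ] [592.51233986  89.02284005 101.1896892 ]
((503.533935546875, -156.41842651367188), (375.7254333496094, 521.3671875), 4.653271198272705) 5448
```

View pics/top2.png

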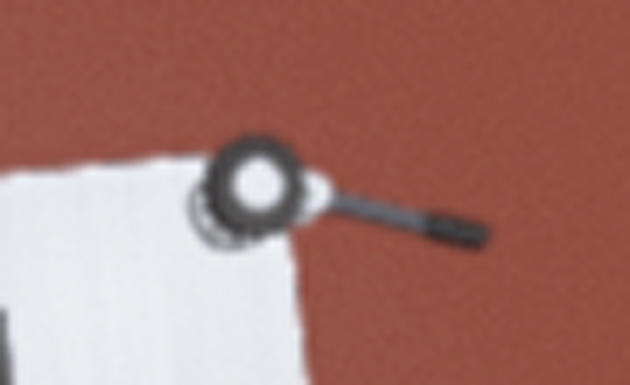

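View pics/side2.png

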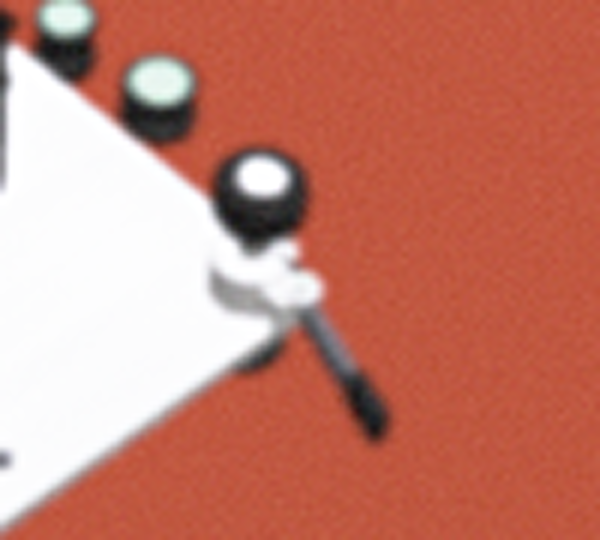

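The close-ups put the knob at about world (612,−165) with its top at z≈105. The lever tip is at about (595,−259), so the lever angle is about 0.3 rad and the tester yaw about 0.08. I'm moving above the knob now.

Request:
{"api": "servo_tool", "payload": {
  "plan": [
    {"translation": [-0.033, -0.0198, 0], "roll": 0, "grip": 1},
    {"translation": [-0.033, -0.0198, 0], "roll": 0, "grip": 1},
    {"translation": [-0.033, -0.0198, 0], "roll": 0, "grip": 1},
    {"translation": [-0.033, -0.0198, 0], "roll": 0, "grip": 1},
    {"translation": [-0.033, -0.0198, 0], "roll": 0, "grip": 1},
    {"translation": [-0.033, -0.0198, 0], "roll": 0, "grip": 1},
    {"translation": [-0.033, -0.0198, 0], "roll": 0, "grip": 1},
    {"translation": [-0.033, -0.0198, 0], "roll": 0, "grip": 1},
    {"translation": [-0.033, -0.0198, 0], "roll": 0, "grip": 1},
    {"translation": [-0.033, -0.0198, 0], "roll": 0, "grip": 1},
    {"translation": [-0.033, -0.0198, 0], "roll": 0, "grip": 1},
    {"translation": [-0.033, -0.0198, 0], "roll": 0, "grip": 1},
    {"translation": [-0.033, -0.0198, 0], "roll": 0, "grip": 1}
  ]
}}

```text
t: 1.28
position: [518.5, 299.6, 231.3]
orientation: [-3.142, -0.0, 2.897]
contact_force: [1.2, 0.4, 0.2]
gripper_width: 85.6
grasp_force: 0.0
```

Request:
{"api": "servo_tool", "payload": {
  "plan": [
    {"translation": [-0.0158, -0.033, 0], "roll": 0, "grip": 1},
    {"translation": [-0.0158, -0.033, 0], "roll": 0, "grip": 1},
    {"translation": [-0.0158, -0.033, 0], "roll": 0, "grip": 1},
    {"translation": [-0.0158, -0.033, 0], "roll": 0, "grip": 1},
    {"translation": [-0.0158, -0.033, 0], "roll": 0, "grip": 1},
    {"translation": [-0.0158, -0.033, 0], "roll": 0, "grip": 1},
    {"translation": [-0.0158, -0.033, 0], "roll": 0, "grip": 1},
    {"translation": [-0.0158, -0.033, 0], "roll": 0, "grip": 1},
    {"translation": [-0.0158, -0.033, 0], "roll": 0, "grip": 1},
    {"translation": [-0.0158, -0.033, 0], "roll": 0, "grip": 1},
    {"translation": [-0.0158, -0.033, 0], "roll": 0, "grip": 1},
    {"translation": [-0.0158, -0.033, 0], "roll": 0, "grip": 1},
    {"translation": [-0.0158, -0.033, 0], "roll": 0, "grip": 1},
    {"translation": [0, 0, 0], "roll": 0, "grip": 1},
    {"translation": [0, 0, 0], "roll": 0, "grip": 1}
  ]
}}

```text
t: 2.53
position: [612.2, -167.8, 230.8]
orientation: [-3.14, -0.0, 2.892]
contact_force: [0.5, 1.1, -0.2]
gripper_width: 85.3
grasp_force: 0.0
```

Run:
```python
from h import *
s=r.sense();print({k:np.round(s[k],3) for k in ('t','joints','position','orientation','contact_force','torque','effort')})
d=snap('wrist');save(d,'w1.png')
print(proj(d,[[612,-165,105],[614,-193,62],[596,-258,62]]))
```

```text
{'t': np.float64(2.533), 'joints': array([ 0.106,  0.519,  0.141,  1.555, -0.078,  1.073,  1.588]), 'position': array([ 612.244, -167.798,  230.821]), 'orientation': array([-3.14 , -0.   ,  2.892]), 'contact_force': array([ 0.528,  1.094, -0.224]), 'torque': array([ 0.072, -0.019, -0.019]), 'effort': array([ 3.3800e+00, -7.0543e+01,  5.8210e+00, -2.8363e+01,  4.4900e-01,
       -5.6000e-02,  3.2000e-01])}
[[324.35664852 195.96992857]
 [299.23621605 193.97417836]
 [236.90141084 192.70144847]]
```

View pics/w1.png

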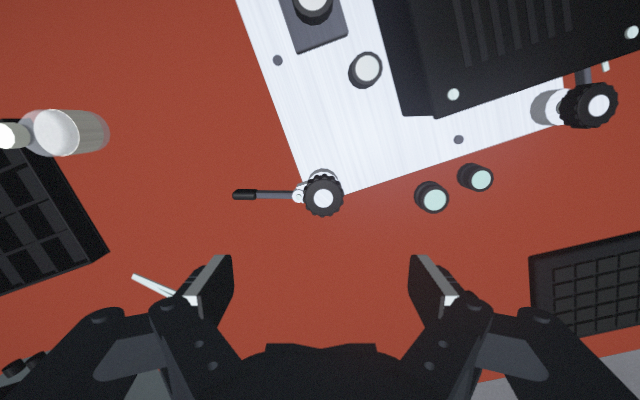

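The wrist view shows the knob cap at (324,199) and the lever running from (300,196) to its tip at (233,194), within about 3 px of my prediction. Joint 7 falls as the tool turns clockwise, so I'm winding back first to gain range.

Request:
{"api": "servo_tool", "payload": {
  "plan": [
    {"translation": [0, 0, 0.006], "roll": -7, "grip": 1},
    {"translation": [0, 0, 0.006], "roll": -7, "grip": 1},
    {"translation": [0, 0, 0.006], "roll": -7, "grip": 1},
    {"translation": [0, 0, 0.006], "roll": -7, "grip": 1},
    {"translation": [0, 0, 0.006], "roll": -7, "grip": 1},
    {"translation": [0, 0, 0.006], "roll": -7, "grip": 1},
    {"translation": [0, 0, 0.006], "roll": -7, "grip": 1},
    {"translation": [0, 0, 0.006], "roll": -7, "grip": 1},
    {"translation": [0, 0, 0], "roll": 0, "grip": 1},
    {"translation": [0, 0, 0], "roll": 0, "grip": 1},
    {"translation": [0, 0, 0], "roll": 0, "grip": 1}
  ]
}}

```text
t: 3.5
position: [612.9, -163.8, 183.7]
orientation: [-3.142, 0.001, -2.412]
contact_force: [-0.0, 0.2, -0.4]
gripper_width: 85.3
grasp_force: 0.0
```

Run:
```python
from h import *
d=snap('wrist');s=d['s'];print({k:np.round(s[k],4) for k in ('t','joints','position','orientation','torque')}, np.array(d['hand_eye']).round(2).tolist())
save(d,'w2.png')
P=cloud(d); c=d['color'].astype(int)
p=proj(d,[[612,-166,105]])[0];print(p)
m=((c.min(2)>150)&(P[...,2]>95)&(np.hypot(P[...,0]-612,P[...,1]+166)<25)).astype(np.uint8)
M=cv2.moments(m,True);u,v=M['m10']/M['m00'],M['m01']/M['m00'];print(u,v,M['m00'],onplane(d,u,v,105),np.median(P[m>0],0))
k=(P[...,2]>98)&(np.hypot(P[...,0]-612,P[...,1]+166)<35);print(cv2.minEnclosingCircle(P[k][:,:2].astype(np.float32)),np.percentile(P[k][:,2],[5,50,95]))
l=(P[...,2]>44)&(P[...,2]<72)&(P[...,1]<-220)&(np.hypot(P[...,0]-614,P[...,1]+193)<90)&(c.max(2)<110)
print(P[l].min(0),P[l].max(0),P[l].mean(0))
```

```text
{'t': np.float64(3.5), 'joints': array([ 0.2658,  0.5562, -0.1267,  1.6121,  0.0801,  0.978 ,  2.4138]), 'position': array([ 612.9469, -163.801 ,  183.7099]), 'orientation': array([-3.1416e+00,  5.0000e-04, -2.4118e+00]), 'torque': array([-0.0009,  0.004 ,  0.0146])} [[0.0, -0.96, -0.28, 71.33], [1.0, 0.0, -0.0, -1.35], [0.0, -0.28, 0.96, -142.94], [0.0, 0.0, 0.0, 1.0]]
[320.87830066 210.86924555]
318.7817258883249 211.25634517766497 394.0 [ 613.32935215 -167.00988613  105.        ] [ 613.36246843 -167.07731433  104.91736461]
((604.687744140625, -172.74636840820312), 33.48025131225586) [104.07458702 269.77529614 281.44272873]
[ 593.69242084 -264.22232206   48.80418461] [ 611.98205679 -220.22174868   66.76851219] [ 600.43624909 -247.13374141   61.97291614]
```

View pics/w2.png

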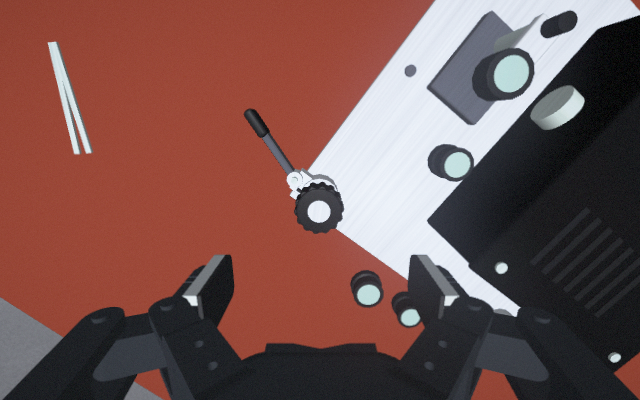

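The wrist view shows the knob at (319,211), which is about (613,−167) in the world with its top at 105. I'm descending now.

Request:
{"api": "servo_tool", "payload": {
  "plan": [
    {"translation": [0.0017, -0.002, 0.0112], "roll": 0, "grip": 1},
    {"translation": [0, 0, 0.0112], "roll": 0, "grip": 1},
    {"translation": [0, 0, 0.0112], "roll": 0, "grip": 1},
    {"translation": [0, 0, 0.0112], "roll": 0, "grip": 1},
    {"translation": [0, 0, 0.0112], "roll": 0, "grip": 1},
    {"translation": [0, 0, 0.0112], "roll": 0, "grip": 1},
    {"translation": [0, 0, 0.0112], "roll": 0, "grip": 1},
    {"translation": [0, 0, 0.0112], "roll": 0, "grip": 1},
    {"translation": [0, 0, 0.0112], "roll": 0, "grip": 1},
    {"translation": [0, 0, 0.0112], "roll": 0, "grip": 0.7},
    {"translation": [0, 0, 0], "roll": 0, "grip": 0.6},
    {"translation": [0, 0, 0], "roll": 0, "grip": 0.6},
    {"translation": [0, 0, 0], "roll": 0, "grip": 0.6}
  ]
}}

```text
t: 4.63
position: [613.2, -167.5, 71.6]
orientation: [-3.141, 0.0, -2.409]
contact_force: [0.6, -0.1, 0.2]
gripper_width: 51.4
grasp_force: 0.0
```

Run:
```python
from h import *
d=snap('wrist');s=d['s'];print({k:np.round(s[k],4) for k in ('t','joints','position','orientation','torque','contact_force','gripper_width')})
save(d,'w3.png')
P=cloud(d);c=d['color'].astype(int)
m=((c.min(2)>150)&(P[...,2]>95)&(P[...,2]<115)&(np.hypot(P[...,0]-612,P[...,1]+166)<14)).astype(np.uint8)
M=cv2.moments(m,True);u,v=M['m10']/M['m00'],M['m01']/M['m00'];print(u,v,M['m00'],onplane(d,u,v,105))
```

```text
{'t': np.float64(4.6333), 'joints': array([ 0.2636,  0.6829, -0.1157,  1.7184,  0.1076,  0.7459,  2.398 ]), 'position': array([ 613.153 , -167.4899,   71.6222]), 'orientation': array([-3.1411e+00,  4.0000e-04, -2.4090e+00]), 'torque': array([ 0.009 ,  0.0327, -0.0277]), 'contact_force': array([ 0.5597, -0.0629,  0.1911]), 'gripper_width': np.float64(51.3811)}
323.68506493506493 295.71915584415586 1232.0 [ 613.38397794 -167.21999882  105.        ]
```

View pics/w3.png

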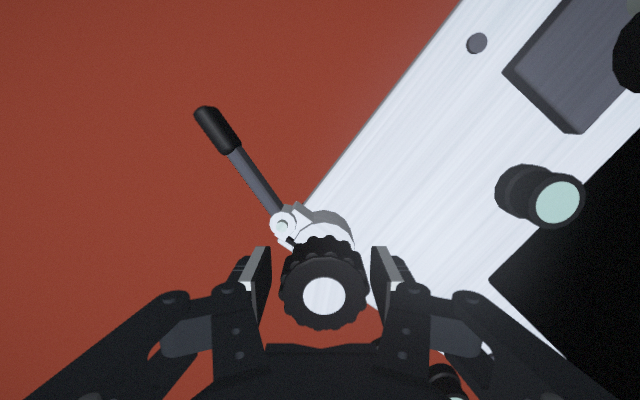

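The knob at (324,296) sits centred between the pads. I'm gripping it.

Request:
{"api": "servo_tool", "payload": {
  "plan": [
    {"translation": [0, 0, 0], "roll": 0, "grip": 0.3},
    {"translation": [0, 0, 0], "roll": 0, "grip": 0.3},
    {"translation": [0, 0, 0], "roll": 0, "grip": 0.3},
    {"translation": [0, 0, 0], "roll": 0, "grip": 0.3},
    {"translation": [0, 0, 0], "roll": 0, "grip": 0.3}
  ]
}}

```text
t: 5.1
position: [612.4, -166.6, 72.3]
orientation: [3.141, 0.0, -2.409]
contact_force: [-4.6, 2.6, 7.0]
gripper_width: 38.6
grasp_force: 59.4
```

```bash
cat > st.py <<'E'
from h import *
s=r.sense();print({k:np.round(s[k],4).tolist() for k in ('t','position','orientation','torque','contact_force','gripper_width','grasp_force')},'q',s['joints'].round(3),'e7',s['effort'][6].round(4))
E
python3 st.py
```

```text
{'t': 5.1, 'position': [612.384, -166.5551, 72.3287], 'orientation': [3.1407, 0.0003, -2.4087], 'torque': [0.7752, 0.9576, -0.0702], 'contact_force': [-4.6237, 2.609, 7.0479], 'gripper_width': 38.5603, 'grasp_force': 59.3518} q [ 0.263  0.681 -0.117  1.719  0.107  0.747  2.398] e7 0.039
```

Request:
{"api": "servo_tool", "payload": {
  "plan": [
    {"translation": [0, 0.0012, -0.0007], "roll": 0, "grip": 0.3},
    {"translation": [0, 0, 0.0001], "roll": 4.5, "grip": 0.3},
    {"translation": [0, 0, 0.0001], "roll": 4.5, "grip": 0.3},
    {"translation": [0, 0, 0.0001], "roll": 4.5, "grip": 0.3},
    {"translation": [0, 0, 0.0001], "roll": 4.5, "grip": 0.3},
    {"translation": [0, 0, 0.0001], "roll": 4.5, "grip": 0.3},
    {"translation": [0, 0, 0.0001], "roll": 4.5, "grip": 0.3},
    {"translation": [0, 0, 0.0001], "roll": 4.5, "grip": 0.3},
    {"translation": [0, 0, 0.0001], "roll": 4.5, "grip": 0.3}
  ]
}}

```text
t: 5.85
position: [612.1, -166.1, 71.8]
orientation: [3.141, 0.001, -3.041]
contact_force: [-1.3, 2.0, 0.5]
gripper_width: 38.5
grasp_force: 61.2
```

```bash
python3 st.py
```

```text
{'t': 5.85, 'position': [612.1387, -166.075, 71.7647], 'orientation': [3.1412, 0.0006, -3.0408], 'torque': [0.4913, 0.2113, 0.0777], 'contact_force': [-1.332, 1.9917, 0.4664], 'gripper_width': 38.5491, 'grasp_force': 61.1768} q [ 0.152  0.683  0.065  1.726 -0.062  0.734  1.92 ] e7 1.4225
```

Request:
{"api": "servo_tool", "payload": {
  "plan": [
    {"translation": [0, 0, 0.0001], "roll": 4, "grip": 0.3},
    {"translation": [0, 0, 0.0001], "roll": 4, "grip": 0.3},
    {"translation": [0, 0, 0.0001], "roll": 4, "grip": 0.3}
  ]
}}

```text
t: 6.1
position: [612.2, -165.9, 71.5]
orientation: [3.141, 0.0, 3.034]
contact_force: [-1.3, 2.2, 1.3]
gripper_width: 38.3
grasp_force: 61.2
```

```bash
python3 st.py
```

```text
{'t': 6.1, 'position': [612.1543, -165.914, 71.4688], 'orientation': [3.1409, 0.0005, 3.0336], 'torque': [0.5487, 0.2352, 0.0378], 'contact_force': [-1.3356, 2.2177, 1.347], 'gripper_width': 38.3461, 'grasp_force': 61.2406} q [ 0.115  0.687  0.125  1.728 -0.119  0.733  1.763] e7 1.2526
```

Request:
{"api": "servo_tool", "payload": {
  "plan": [
    {"translation": [0, 0, 0.0001], "roll": 4, "grip": 0.3},
    {"translation": [0, 0, 0.0001], "roll": 4, "grip": 0.3}
  ]
}}

```text
t: 6.27
position: [612.2, -165.9, 71.3]
orientation: [3.141, 0.0, 2.894]
contact_force: [-1.8, 2.8, 1.4]
gripper_width: 38.5
grasp_force: 61.3
```

```bash
python3 st.py
```

```text
{'t': 6.2667, 'position': [612.1651, -165.8793, 71.3013], 'orientation': [3.1407, 0.0004, 2.8939], 'torque': [0.6015, 0.2542, 0.0457], 'contact_force': [-1.7664, 2.7633, 1.3885], 'gripper_width': 38.4922, 'grasp_force': 61.2715} q [ 0.091  0.69   0.165  1.729 -0.158  0.734  1.659] e7 1.2417
```

Request:
{"api": "servo_tool", "payload": {
  "plan": [
    {"translation": [0, 0, 0.0001], "roll": 4.5, "grip": 0.3},
    {"translation": [0, 0, 0.0001], "roll": 4.5, "grip": 0.3}
  ]
}}

```text
t: 6.43
position: [612.2, -165.7, 71.2]
orientation: [3.14, 0.0, 2.737]
contact_force: [-2.1, 2.3, 2.4]
gripper_width: 38.3
grasp_force: 61.3
```

```bash
sed -i 's/^s=.*/s=r.sense();print({k:np.round(s[k],3).tolist() for k in ("t","position","orientation","torque","contact_force")},"q7",s["joints"][6].round(3),"e7",s["effort"][6].round(3))/' st.py; python3 st.py
```

```text
{'t': 6.433, 'position': [612.2, -165.719, 71.151], 'orientation': [3.14, 0.0, 2.737], 'torque': [0.737, 0.255, 0.068], 'contact_force': [-2.105, 2.296, 2.415]} q7 1.542 e7 1.405
```

Request:
{"api": "servo_tool", "payload": {
  "plan": [
    {"translation": [0, 0, 0.0001], "roll": 4.5, "grip": 0.3},
    {"translation": [0, 0, 0.0001], "roll": 4.5, "grip": 0.3}
  ]
}}

```text
t: 6.6
position: [612.2, -165.6, 71.0]
orientation: [3.14, 0.0, 2.58]
contact_force: [-1.4, 2.5, 2.6]
gripper_width: 38.3
grasp_force: 61.4
```

```bash
python3 st.py
```

```text
{'t': 6.6, 'position': [612.228, -165.623, 70.974], 'orientation': [3.14, 0.0, 2.58], 'torque': [0.664, 0.287, 0.092], 'contact_force': [-1.367, 2.466, 2.588]} q7 1.425 e7 1.34
```

Request:
{"api": "servo_tool", "payload": {
  "plan": [
    {"translation": [0, 0, 0.0001], "roll": 4.5, "grip": 0.3}
  ]
}}

```text
t: 6.68
position: [612.2, -165.6, 70.9]
orientation: [3.14, -0.0, 2.501]
contact_force: [-2.0, 2.8, 3.4]
gripper_width: 38.6
grasp_force: 61.4
```

```bash
python3 st.py
```

```text
{'t': 6.683, 'position': [612.242, -165.583, 70.907], 'orientation': [3.14, -0.0, 2.501], 'torque': [0.708, 0.288, 0.091], 'contact_force': [-2.028, 2.785, 3.447]} q7 1.366 e7 1.323
```

Request:
{"api": "servo_tool", "payload": {
  "plan": [
    {"translation": [0, 0, 0], "roll": 4.5, "grip": 0.3}
  ]
}}

```text
t: 6.77
position: [612.3, -165.5, 70.9]
orientation: [3.14, -0.0, 2.423]
contact_force: [-1.5, 2.7, 2.2]
gripper_width: 38.4
grasp_force: 61.4
```

```bash
python3 st.py
```

```text
{'t': 6.767, 'position': [612.278, -165.53, 70.909], 'orientation': [3.14, -0.0, 2.423], 'torque': [0.664, 0.179, 0.155], 'contact_force': [-1.514, 2.748, 2.241]} q7 1.308 e7 1.313
```

Request:
{"api": "servo_tool", "payload": {
  "plan": [
    {"translation": [0, 0, 0], "roll": 0, "grip": 0.3}
  ]
}}

```text
t: 6.85
position: [612.3, -165.6, 70.8]
orientation: [3.141, -0.0, 2.423]
contact_force: [-1.6, 3.4, 5.5]
gripper_width: 38.8
grasp_force: 61.6
```

```bash
python3 st.py
```

```text
{'t': 6.85, 'position': [612.29, -165.552, 70.816], 'orientation': [3.141, -0.0, 2.423], 'torque': [0.827, 0.26, -0.16], 'contact_force': [-1.638, 3.351, 5.518]} q7 1.308 e7 -1.199
```

Request:
{"api": "servo_tool", "payload": {
  "plan": [
    {"translation": [0, 0, 0.0001], "roll": 4.5, "grip": 0.3}
  ]
}}

```text
t: 6.93
position: [612.4, -165.5, 70.8]
orientation: [3.14, -0.0, 2.351]
contact_force: [-1.8, 3.9, 5.5]
gripper_width: 38.7
grasp_force: 61.6
```

```bash
python3 st.py
```

```text
{'t': 6.933, 'position': [612.351, -165.513, 70.753], 'orientation': [3.14, -0.0, 2.351], 'torque': [0.906, 0.266, 0.198], 'contact_force': [-1.812, 3.919, 5.513]} q7 1.255 e7 2.184
```

Request:
{"api": "servo_tool", "payload": {
  "plan": [
    {"translation": [0, 0, -0.0002], "roll": 1, "grip": 0.3},
    {"translation": [0, 0, -0.0001], "roll": 1, "grip": 0.3}
  ]
}}

```text
t: 7.1
position: [612.3, -165.5, 70.7]
orientation: [3.141, -0.0, 2.315]
contact_force: [-2.1, 5.7, 3.2]
gripper_width: 38.3
grasp_force: 61.6
```

```bash
python3 st.py
```

```text
{'t': 7.1, 'position': [612.304, -165.541, 70.74], 'orientation': [3.141, -0.0, 2.315], 'torque': [1.256, 0.078, 0.172], 'contact_force': [-2.073, 5.732, 3.178]} q7 1.227 e7 -0.103
```

Request:
{"api": "servo_tool", "payload": {
  "plan": [
    {"translation": [0, 0, 0], "roll": 1, "grip": 0.3}
  ]
}}

```text
t: 7.18
position: [612.3, -165.5, 70.7]
orientation: [3.141, -0.0, 2.297]
contact_force: [-1.0, 6.2, 4.7]
gripper_width: 38.5
grasp_force: 61.6
```

```bash
python3 st.py
```

```text
{'t': 7.183, 'position': [612.312, -165.539, 70.721], 'orientation': [3.141, -0.0, 2.297], 'torque': [1.241, 0.058, 0.226], 'contact_force': [-1.032, 6.202, 4.697]} q7 1.214 e7 0.161
```

Request:
{"api": "servo_tool", "payload": {
  "plan": [
    {"translation": [0, 0, -0.0001], "roll": -4, "grip": 0.3},
    {"translation": [0, 0, -0.0001], "roll": -4, "grip": 0.3},
    {"translation": [0, 0, -0.0001], "roll": -4, "grip": 0.3},
    {"translation": [0, 0, -0.0001], "roll": -4, "grip": 0.3},
    {"translation": [0, 0, -0.0001], "roll": -4, "grip": 0.3},
    {"translation": [0, 0, -0.0001], "roll": -4, "grip": 0.3},
    {"translation": [0, 0, 0], "roll": 2, "grip": 0.3},
    {"translation": [0, 0, 0.0001], "roll": 2, "grip": 0.3},
    {"translation": [0, 0, 0], "roll": 2, "grip": 0.3}
  ]
}}

```text
t: 7.93
position: [612.2, -165.7, 71.0]
orientation: [3.14, -0.0, 2.61]
contact_force: [-1.7, 5.3, 3.5]
gripper_width: 38.2
grasp_force: 61.5
```

```bash
python3 st.py
```

```text
{'t': 7.933, 'position': [612.19, -165.721, 71.012], 'orientation': [3.14, -0.0, 2.61], 'torque': [1.136, 0.061, 0.12], 'contact_force': [-1.672, 5.254, 3.504]} q7 1.448 e7 0.572
```

Request:
{"api": "servo_tool", "payload": {
  "plan": [
    {"translation": [0, 0, 0.0001], "roll": 2, "grip": 0.3},
    {"translation": [0, 0, 0], "roll": 2, "grip": 0.3}
  ]
}}

```text
t: 8.1
position: [612.2, -165.7, 70.9]
orientation: [3.141, -0.0, 2.541]
contact_force: [-1.8, 5.2, 2.6]
gripper_width: 38.6
grasp_force: 61.5
```

```bash
python3 st.py
```

```text
{'t': 8.1, 'position': [612.211, -165.664, 70.943], 'orientation': [3.141, -0.0, 2.541], 'torque': [1.162, 0.082, 0.074], 'contact_force': [-1.803, 5.238, 2.634]} q7 1.396 e7 0.523
```

Request:
{"api": "servo_tool", "payload": {
  "plan": [
    {"translation": [0, 0, 0], "roll": 2, "grip": 0.3},
    {"translation": [0, 0, 0.0001], "roll": 2, "grip": 0.3}
  ]
}}

```text
t: 8.27
position: [612.2, -165.6, 70.9]
orientation: [3.141, -0.0, 2.471]
contact_force: [-1.9, 5.6, 3.7]
gripper_width: 38.5
grasp_force: 61.6
```

```bash
python3 st.py
```

```text
{'t': 8.267, 'position': [612.24, -165.624, 70.874], 'orientation': [3.141, -0.0, 2.471], 'torque': [1.262, 0.09, 0.129], 'contact_force': [-1.874, 5.602, 3.75]} q7 1.344 e7 0.505
```

Request:
{"api": "servo_tool", "payload": {
  "plan": [
    {"translation": [0, 0, 0], "roll": 2, "grip": 0.3},
    {"translation": [0, 0, 0.0001], "roll": 2, "grip": 0.3}
  ]
}}

```text
t: 8.43
position: [612.3, -165.6, 70.8]
orientation: [3.141, -0.0, 2.401]
contact_force: [-1.2, 5.2, 5.0]
gripper_width: 38.5
grasp_force: 61.6
```

```bash
python3 st.py
```

```text
{'t': 8.433, 'position': [612.275, -165.567, 70.806], 'orientation': [3.141, -0.0, 2.401], 'torque': [1.216, 0.127, 0.142], 'contact_force': [-1.181, 5.219, 4.98]} q7 1.292 e7 0.493
```

Request:
{"api": "servo_tool", "payload": {
  "plan": [
    {"translation": [0, 0, 0], "roll": 2, "grip": 0.3},
    {"translation": [0, 0, 0.0001], "roll": 2, "grip": 0.3}
  ]
}}

```text
t: 8.6
position: [612.3, -165.5, 70.7]
orientation: [3.14, -0.001, 2.331]
contact_force: [-1.5, 5.3, 4.7]
gripper_width: 38.5
grasp_force: 61.6
```

```bash
python3 st.py
```

```text
{'t': 8.6, 'position': [612.297, -165.544, 70.73], 'orientation': [3.14, -0.001, 2.331], 'torque': [1.232, 0.085, 0.218], 'contact_force': [-1.505, 5.282, 4.678]} q7 1.24 e7 0.491
```

Request:
{"api": "servo_tool", "payload": {
  "plan": [
    {"translation": [0.0004, 0.0002, -0.0003], "roll": -4, "grip": 0.3},
    {"translation": [0.0003, 0.0002, -0.0003], "roll": -4, "grip": 0.3},
    {"translation": [0, 0, 0], "roll": 0, "grip": 0.3},
    {"translation": [0, 0, 0], "roll": 2, "grip": 0.3},
    {"translation": [0, 0, 0], "roll": 2, "grip": 0.3}
  ]
}}

```text
t: 9.02
position: [612.2, -165.5, 71.0]
orientation: [3.141, 0.0, 2.398]
contact_force: [1.5, 2.0, -2.4]
gripper_width: 38.5
grasp_force: 61.1
```

```bash
python3 st.py
```

```text
{'t': 9.017, 'position': [612.198, -165.511, 70.96], 'orientation': [3.141, 0.0, 2.398], 'torque': [0.763, -0.474, 0.163], 'contact_force': [1.512, 2.02, -2.424]} q7 1.288 e7 0.682
```

Request:
{"api": "servo_tool", "payload": {
  "plan": [
    {"translation": [0, 0, 0], "roll": 2, "grip": 0.3}
  ]
}}

```text
t: 9.1
position: [612.2, -165.5, 70.9]
orientation: [3.141, 0.0, 2.362]
contact_force: [1.9, 3.0, -2.2]
gripper_width: 38.3
grasp_force: 61.1
```

```bash
python3 st.py
```

```text
{'t': 9.1, 'position': [612.202, -165.503, 70.946], 'orientation': [3.141, 0.0, 2.362], 'torque': [0.727, -0.479, 0.115], 'contact_force': [1.94, 3.009, -2.235]} q7 1.262 e7 0.529
```

Request:
{"api": "servo_tool", "payload": {
  "plan": [
    {"translation": [0, 0, 0], "roll": 2, "grip": 0.3}
  ]
}}

```text
t: 9.18
position: [612.2, -165.5, 70.9]
orientation: [3.141, 0.0, 2.328]
contact_force: [1.8, 2.2, -2.5]
gripper_width: 38.8
grasp_force: 61.1
```

```bash
python3 st.py
```

```text
{'t': 9.183, 'position': [612.235, -165.477, 70.914], 'orientation': [3.141, 0.0, 2.328], 'torque': [0.741, -0.522, 0.135], 'contact_force': [1.792, 2.247, -2.495]} q7 1.236 e7 0.509
```

Removing the push leaves the torque at about 0.135–0.165 N m, which means roughly 5–7 N on the foot. The rise in torque also begins clearly at one angle, so I take that as first touch. I'm releasing the knob and looking for the lever.

Request:
{"api": "servo_tool", "payload": {
  "plan": [
    {"translation": [0, 0, 0], "roll": 0, "grip": 0.8},
    {"translation": [0, 0, 0], "roll": 0, "grip": 0.8},
    {"translation": [0, 0, 0], "roll": 0, "grip": 0.8},
    {"translation": [0, 0, 0], "roll": 0, "grip": 0.8},
    {"translation": [0, 0, -0.02], "roll": 0, "grip": 0.8},
    {"translation": [0, 0, -0.025], "roll": 0, "grip": 0.8},
    {"translation": [0, 0, -0.025], "roll": -5, "grip": 0.3},
    {"translation": [0, 0, -0.025], "roll": -6, "grip": 0},
    {"translation": [0, 0, -0.025], "roll": -6, "grip": 0},
    {"translation": [0, 0, 0], "roll": -6, "grip": 0},
    {"translation": [0, 0, 0], "roll": -6, "grip": 0},
    {"translation": [0, 0, 0], "roll": -5, "grip": 0},
    {"translation": [0, 0, 0], "roll": 0, "grip": 0},
    {"translation": [0, 0, 0], "roll": 0, "grip": 0}
  ]
}}

```text
t: 10.35
position: [611.6, -166.2, 191.2]
orientation: [3.142, 0.0, 2.92]
contact_force: [0.7, 0.5, -0.6]
gripper_width: -0.2
grasp_force: 0.0
```

```bash
python3 st.py
python3 - <<'E'
from h import *
d=snap('wrist');save(d,'w4.png')
P=cloud(d); c=d['color'].astype(int)
l=(P[...,2]>46)&(P[...,2]<75)&(P[...,1]<-205)&(np.hypot(P[...,0]-614,P[...,1]+193)<90)&(c.max(2)<130)
q=P[l];print(len(q),q.min(0),q.max(0),q.mean(0)); 
f=cv2.fitLine(q[:,:2].astype(np.float32),cv2.DIST_HUBER,0,.01,.01).ravel();print(f, np.percentile(q[:,2],[5,50,95]))
w=(P[...,2]>96)&(P[...,2]<112)&(np.hypot(P[...,0]-612,P[...,1]+166)<14)&(c.min(2)>150)
print('cap',P[w].mean(0),len(P[w]))
for y in range(-270,-200,8):
  b=(abs(q[:,1]-y)<2); 
  if b.any(): print(y,q[b][:,0].min().round(1),q[b][:,0].max().round(1),np.median(q[b][:,2]).round(1))
t=snap('top')
print('cleaner',onplane(t,478,233,60))
E
```

```text
{'t': 10.35, 'position': [611.597, -166.236, 191.209], 'orientation': [3.142, 0.0, 2.92], 'torque': [0.003, 0.098, 0.018], 'contact_force': [0.691, 0.532, -0.614]} q7 1.668 e7 0.591
688 [ 593.64850309 -264.00138475   47.82244398] [ 616.85696099 -205.15383716   67.21919053] [ 603.32282353 -236.07443442   61.02215807]
[ 2.7382579e-01  9.6177930e-01  6.0302704e+02 -2.3509619e+02] [51.73082416 61.67278279 66.04977165]
cap [ 613.35649752 -167.11046011  103.18301395] 367
-262 593.6 602.0 64.6
-254 594.9 605.0 64.6
-246 596.9 606.3 64.9
-238 599.7 607.2 61.1
-230 602.1 610.3 60.9
-222 604.5 611.6 61.1
-214 606.5 613.8 60.7
-206 608.8 616.9 61.4
cleaner [ 486.61158295 -421.5536007    60.        ]
```

View pics/w4.png

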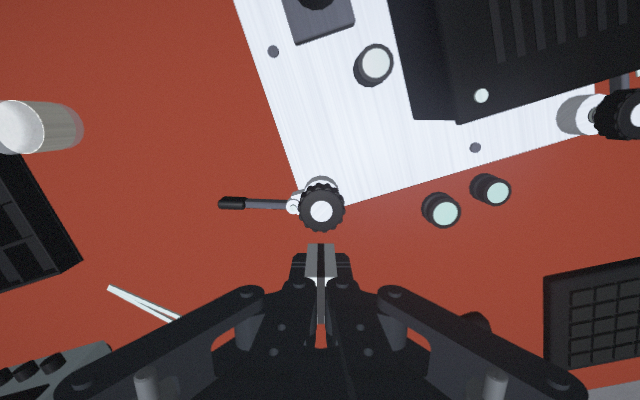

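The wrist view shows the lever from its pin at (293,207) to its tip at (220,203). In the world it points along (−0.27,−0.96), so its angle is about 0.35 rad. The knob is clear. I'm bringing the shut fingers down beyond the lever's +x side.

Request:
{"api": "servo_tool", "payload": {
  "plan": [
    {"translation": [-0.008, -0.0211, 0], "roll": 0, "grip": 0},
    {"translation": [-0.008, -0.0211, 0], "roll": 0, "grip": 0},
    {"translation": [-0.008, -0.0211, 0], "roll": 0, "grip": 0},
    {"translation": [-0.008, -0.0211, 0], "roll": 0, "grip": 0},
    {"translation": [0, 0, 0.0141], "roll": 3.2, "grip": 0},
    {"translation": [0, 0, 0.0141], "roll": 0, "grip": 0},
    {"translation": [0, 0, 0.0141], "roll": 0, "grip": 0},
    {"translation": [0, 0, 0.0141], "roll": 0, "grip": 0},
    {"translation": [0, 0, 0.0141], "roll": 0, "grip": 0},
    {"translation": [0, 0, 0.0141], "roll": 0, "grip": 0},
    {"translation": [0, 0, 0.0141], "roll": 0, "grip": 0},
    {"translation": [0, 0, 0.0141], "roll": 0, "grip": 0},
    {"translation": [0, 0, 0.0141], "roll": 0, "grip": 0},
    {"translation": [0, 0, 0.0141], "roll": 0, "grip": 0},
    {"translation": [0, 0, 0], "roll": 0, "grip": 0},
    {"translation": [0, 0, 0], "roll": 0, "grip": 0},
    {"translation": [0, 0, 0], "roll": 0, "grip": 0}
  ]
}}

```text
t: 11.87
position: [625.1, -255.3, 50.7]
orientation: [-3.141, 0.001, 2.866]
contact_force: [0.7, -0.9, 0.0]
gripper_width: -0.0
grasp_force: 0.0
```

Request:
{"api": "servo_tool", "payload": {
  "plan": [
    {"translation": [0.003, 0, 0], "roll": 0, "grip": 0},
    {"translation": [0.003, 0, 0], "roll": 0, "grip": 0},
    {"translation": [0.003, 0, 0], "roll": 0, "grip": 0},
    {"translation": [0, 0, 0], "roll": 0, "grip": 0}
  ]
}}

```text
t: 12.2
position: [615.7, -252.6, 50.7]
orientation: [3.142, 0.001, 2.867]
contact_force: [0.8, -0.1, 0.1]
gripper_width: 0.1
grasp_force: 0.0
```

```bash
python3 st.py
```

```text
{'t': 12.2, 'position': [615.666, -252.637, 50.713], 'orientation': [3.142, 0.001, 2.867], 'torque': [-0.02, 0.011, -0.026], 'contact_force': [0.836, -0.097, 0.084]} q7 1.783 e7 0.015
```

Request:
{"api": "servo_tool", "payload": {
  "plan": [
    {"translation": [0.0049, -0.0011, 0], "roll": 5, "grip": 0},
    {"translation": [0.0049, -0.0011, 0], "roll": 5, "grip": 0},
    {"translation": [0.0049, -0.0011, 0], "roll": 5, "grip": 0},
    {"translation": [0.0049, -0.0011, 0], "roll": 5, "grip": 0},
    {"translation": [0.0049, -0.0011, 0], "roll": 5, "grip": 0}
  ]
}}

```text
t: 12.62
position: [592.2, -248.3, 50.8]
orientation: [-3.141, 0.003, 2.426]
contact_force: [1.4, -3.2, -0.5]
gripper_width: -0.5
grasp_force: 1.5
```

```bash
python3 st.py
```

```text
{'t': 12.617, 'position': [592.16, -248.262, 50.78], 'orientation': [-3.141, 0.003, 2.426], 'torque': [-0.711, -0.264, 0.085], 'contact_force': [1.443, -3.238, -0.531]} q7 1.467 e7 1.552
```

Request:
{"api": "servo_tool", "payload": {
  "plan": [
    {"translation": [0.0049, -0.0011, 0], "roll": 5, "grip": 0},
    {"translation": [0.0049, -0.0011, 0], "roll": 5, "grip": 0},
    {"translation": [0.0049, -0.0011, 0], "roll": 5, "grip": 0},
    {"translation": [0.0049, -0.0011, 0], "roll": 5, "grip": 0},
    {"translation": [0.0049, -0.0011, 0], "roll": 5, "grip": 0}
  ]
}}

```text
t: 13.03
position: [571.9, -233.2, 50.7]
orientation: [3.142, 0.002, 1.989]
contact_force: [-1.4, -4.5, 0.0]
gripper_width: -0.2
grasp_force: 1.6
```

```bash
python3 st.py
```

```text
{'t': 13.033, 'position': [571.888, -233.191, 50.743], 'orientation': [3.142, 0.002, 1.989], 'torque': [-0.789, 0.179, 0.048], 'contact_force': [-1.415, -4.523, 0.005]} q7 1.146 e7 1.602
```

Request:
{"api": "servo_tool", "payload": {
  "plan": [
    {"translation": [0.0049, -0.0011, 0], "roll": 5, "grip": 0},
    {"translation": [0.0049, -0.0011, 0], "roll": 5, "grip": 0},
    {"translation": [0.0049, -0.0011, 0], "roll": 5, "grip": 0},
    {"translation": [0.0049, -0.0011, 0], "roll": 5, "grip": 0},
    {"translation": [0, 0, 0], "roll": 0, "grip": 0}
  ]
}}

```text
t: 13.45
position: [561.9, -214.0, 50.4]
orientation: [-3.141, 0.0, 1.641]
contact_force: [-0.0, 0.1, 0.0]
gripper_width: -0.2
grasp_force: 0.0
```

```bash
python3 st.py
```

```text
{'t': 13.45, 'position': [561.917, -213.981, 50.356], 'orientation': [-3.141, 0.0, 1.641], 'torque': [0.029, 0.043, 0.005], 'contact_force': [-0.006, 0.12, 0.037]} q7 0.881 e7 -1.56
```

Request:
{"api": "servo_tool", "payload": {
  "plan": [
    {"translation": [0.002, 0, 0], "roll": 2, "grip": 0},
    {"translation": [0.002, 0, 0], "roll": 2, "grip": 0},
    {"translation": [0, 0, 0], "roll": 0, "grip": 0}
  ]
}}

```text
t: 13.7
position: [562.0, -210.6, 50.3]
orientation: [-3.142, 0.001, 1.577]
contact_force: [-1.4, -1.8, 0.5]
gripper_width: -0.3
grasp_force: 0.7
```

```bash
python3 st.py
```

```text
{'t': 13.7, 'position': [562.004, -210.599, 50.262], 'orientation': [-3.142, 0.001, 1.577], 'torque': [-0.286, 0.235, 0.02], 'contact_force': [-1.402, -1.778, 0.538]} q7 0.829 e7 -0.668
```

Request:
{"api": "servo_tool", "payload": {
  "plan": [
    {"translation": [0.0007, 0, 0], "roll": 0, "grip": 0},
    {"translation": [0.0007, 0, 0], "roll": 0, "grip": 0},
    {"translation": [0, 0, 0], "roll": 0, "grip": 0}
  ]
}}

```text
t: 13.95
position: [562.0, -209.5, 50.3]
orientation: [3.141, 0.001, 1.577]
contact_force: [-0.8, -4.3, 1.2]
gripper_width: -0.3
grasp_force: 2.0
```

Request:
{"api": "servo_tool", "payload": {
  "plan": [
    {"translation": [0.0007, 0, 0], "roll": 0, "grip": 0},
    {"translation": [0.0007, 0, 0], "roll": 0, "grip": 0},
    {"translation": [0, 0, 0], "roll": 0, "grip": 0}
  ]
}}

```text
t: 14.2
position: [562.0, -209.4, 50.3]
orientation: [3.141, 0.003, 1.575]
contact_force: [-2.0, -6.9, -0.2]
gripper_width: -0.2
grasp_force: 3.9
```

Request:
{"api": "servo_tool", "payload": {
  "plan": [
    {"translation": [0.0007, 0, 0], "roll": 0, "grip": 0},
    {"translation": [0.0005, 0, 0], "roll": 0, "grip": 0},
    {"translation": [0, 0, 0], "roll": 0, "grip": 0},
    {"translation": [0, 0, 0], "roll": 0, "grip": 0}
  ]
}}

```text
t: 14.53
position: [562.0, -209.3, 50.4]
orientation: [3.141, 0.004, 1.575]
contact_force: [-1.2, -11.2, -1.0]
gripper_width: -0.2
grasp_force: 5.4
```

```bash
python3 st.py
```

```text
{'t': 14.533, 'position': [561.99, -209.306, 50.442], 'orientation': [3.141, 0.004, 1.575], 'torque': [-2.334, 0.391, 0.024], 'contact_force': [-1.233, -11.17, -0.964]} q7 0.825 e7 -0.019
```

The lever is hard against its stop: the force reached 11 N with no more movement. I'm backing off and taking a look to verify.

Request:
{"api": "servo_tool", "payload": {
  "plan": [
    {"translation": [-0.003, 0, 0], "roll": 0, "grip": 0},
    {"translation": [-0.01, 0, 0], "roll": 0, "grip": 0},
    {"translation": [-0.012, 0, 0], "roll": 0, "grip": 0},
    {"translation": [-0.005, 0, -0.02], "roll": 0, "grip": 0},
    {"translation": [-0.02, 0, -0.03], "roll": 0, "grip": 0},
    {"translation": [-0.02, 0, -0.035], "roll": 0, "grip": 0},
    {"translation": [-0.02, 0, -0.035], "roll": 0, "grip": 0},
    {"translation": [-0.02, 0, -0.02], "roll": 0, "grip": 0},
    {"translation": [0, 0, 0], "roll": 0, "grip": 0},
    {"translation": [0, 0, 0], "roll": 0, "grip": 0}
  ]
}}

```text
t: 15.37
position: [562.5, -318.4, 191.3]
orientation: [3.139, 0.001, 1.574]
contact_force: [-0.2, 0.2, -0.9]
gripper_width: -0.1
grasp_force: 0.0
```

```bash
python3 st.py
python3 - <<'E'
from h import *
d=snap('wrist');save(d,'w5.png')
P=cloud(d); c=d['color'].astype(int)
l=(P[...,2]>50)&(P[...,2]<72)&(P[...,1]<-186)&(P[...,0]<605)&(np.hypot(P[...,0]-615,P[...,1]+194)<90)&(c.max(2)<130)
q=P[l];print(len(q),q.min(0),q.max(0)); f=cv2.fitLine(q[:,:2].astype(np.float32),cv2.DIST_HUBER,0,.01,.01).ravel();print(f)
w=(P[...,2]>96)&(P[...,2]<112)&(np.hypot(P[...,0]-613,P[...,1]+167)<14)&(c.min(2)>150);print('cap',P[w].mean(0))
t=snap('top')
for u,v,z in((386,187,105),(398,291,98),(290,196,98)): print(onplane(t,u,v,z).round(1))
print('pix', [tuple(np.round(x)) for x in proj(t,[[613,-167,103]])])
E
```

```text
{'t': 15.367, 'position': [562.519, -318.436, 191.317], 'orientation': [3.139, 0.001, 1.574], 'torque': [0.006, -0.03, -0.042], 'contact_force': [-0.185, 0.243, -0.902]} q7 0.846 e7 0.06
864 [ 543.77488519 -199.87620181   50.08606044] [ 604.82217686 -191.37752002   67.70880901]
[ 9.9997246e-01  7.4211364e-03  5.7353430e+02 -1.9643796e+02]
cap [ 613.22718972 -172.6041512   103.29780682]
[ 611.6 -163.7  105. ]
[ 340.  -187.8   98. ]
[592.9  89.2  98. ]
pix [(np.float64(387.0), np.float64(187.0))]
```

View pics/w5.png

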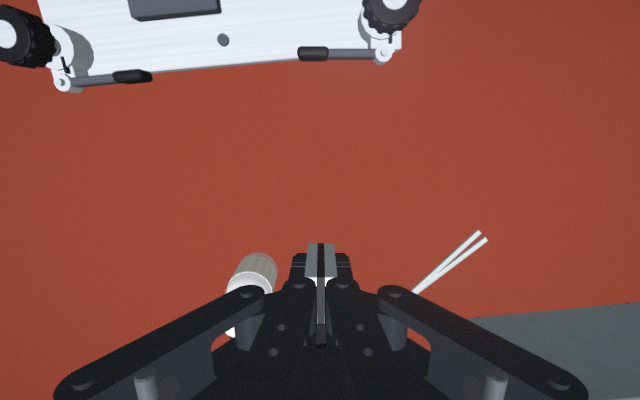

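The wrist view shows the lever lying along the plate's right edge, from about (300,53) to its pin at (383,55), just like the neighbouring locked foot's lever. Its measured angle is about 1.64 rad. The gripper is clear of everything, so I'm handing in.

```bash
python3 -c "
from h import *
print(r.hand_in())"
```

```text
the job is handed in; nothing more can be done
None
```

I screwed the foot down to touch at an estimated 5–7 N (judged from the knob's turning torque), swung the clamp lever to its stop at about 1.64 rad, and handed the job in at about 15 s with the arm clear; I did not do a final check that the tester stayed put.

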